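# Solder pump from the tool caddy to its sloping rest

### The arm

A 6-joint arm with a two-finger parallel gripper is mounted at the origin on the work surface. World frame = base frame: x ahead of the robot, y to its left, z up, the work surface at z = 0. Lengths are in m, angles in degrees, forces in N, time in s.
With the tool pointing down it reaches from about 0.25 to 0.725 m from the base axis. Payload 9.7 kg.
Tool frame: the origin (TCP) lies between the finger pads; the fingertips stand 19 mm ahead of it and the grasp point (between the pads) is the TCP; z points along the fingers, y is the line along which they close (so a half turn about z gives the same grasp; the last joint's range is limited). The gripper opens to 85 mm and grips with 20 to 120 N. Pads are 22 mm wide; open, the fingers measure 114 mm over their backs; the gripper's body (76 mm by 85 mm) begins 54 mm behind the grasp point. The pads swing forward as they close: fully open they stand 13 mm farther back than shut.
Start: joints at [-75.974, 4.979, 10.078, 95.1, 0, 90], TCP at [0.133, -0.534, 0.25] pointing down, gripper open.
Joint ranges: [-179.16, 179.16], [-48.56, 103.87], [-65.8, 70.77], [-126.05, 130.52], [-82.76, 87.17], [-180, 180]. Speed limits (degrees/s): [127.2, 127.2, 147.25, 180, 180, 180].

### API

Orientations are given as [roll, pitch, yaw] about the fixed x, y, z axes, in that order (R = Rz(yaw) Ry(pitch) Rx(roll)).
In Python, from workcell import bot gives the robot as it stands. The module is installed in compiled form; this text tells all that it offers.
- The arm moves only by the shell command python3 -m crank 'ROWS' [OPENING] [FORCE]. ROWS is JSON, a list that holds one entry, the list of rows, each a list of 6 numbers: the shift along the world's x, y, z as a fraction of full scale, then the turn, a rotation vector about the world's x, y, z as a fraction of full scale. In form: [[[x, y, z, wx, wy, wz], ...]]. A call has 1 to 20 rows; each row shifts and turns the commanded pose from where the row before left it; what a row does not reach is not made up. Full scale, the value 1, is 20 mm for a shift and 0.12 rad for a turn. A row lasts 1/12 s, in which the tool goes at most 41.7 mm and 7.16 degrees, less where a joint would pass 70% of its speed; a pose out of reach is approached as far as the arm can. A call with a number of a shift or a turn outside -1 to 1 is refused whole. A call with a gripper value outside its range is refused whole. OPENING is the opening, from 0 (shut) to 1 (fully open), set as the call begins (- or left out, the last holds). The fingers move at their own pace and stop on an object; FORCE is the grip in N (left out, the last holds). Time passes only in rows, so rows that do not move let the fingers close. It gives the time, the measured TCP pose, the force, the opening and the grip force at its end, in the units of the state.
- bot.get_obs(): the state, without advancing time (a new reading comes with each control period).
- bot.camera(name): name is "scene" or "top" or "wrist"; returns the picture (420x560x3 uint8, red, green, blue); there is no depth.
- bot.camera_model(name): a dict with "vertical_fov" (degrees; the focal length in pixels is half the picture's height over the tangent of half this angle, whatever the lens; pixels are square), "cx", "cy" (the principal point, pixels), "R" (3x3) and "t" (3): a world point X has camera coordinates R X + t. Camera axes: x right, y down, z forward; pixel columns grow to the right and rows downward; lengths in m; the calibration is good to about 2 mm. The wrist camera is an equidistant fisheye: a pixel r from the principal point sees the ray r / f radians off the axis. A picture is of the moment at which its call begins: read the wrist's pose just before it. camera_model takes no time and is no camera call; for the wrist camera it gives the pose at the moment of the call.
- bot.job_done(): hands the job in; it is judged then, once.
The state is a dict: "time": time; "q": joint angles; "qd": joint speeds; "joint_efforts": joint torques, N m; "ee_pos": TCP position; "tcp_rot": TCP orientation; "wrist_force": force on the tool from outside, world axes, zero at the start; "torque": the same for the moment, N m; "opening": finger opening in m; "grasp_force": force on a finger pad.
Only numpy, scipy, OpenCV 4.12 (cv2) and the standard library are available. Lean on these libraries where they do the work, as an engineer would, in place of code of your own. Each camera call takes 0.05 s, during which the arm holds its last target. There are 200 camera calls.

### The job

Pull the solder pump (the longest of the three tools, with the tapered nozzle on top) out of the tool caddy and lay it in the sloping rest, nozzle up: flat along the floor of the channel, with its knob end down against the stop; then let go of it. Set it down, do not drop it, and leave the screwdriver, the brush and the other things on the bench where they are.

Things in the scene. Friction and masses are not known exactly. Their poses are not given: they have to be found in the camera images.
- pump: solder pump: rod 195 mm long, 75 g. Origin: centre of its lower (knob) end; z along its axis to the nozzle. Knob 20 mm diameter to z = 10 mm, thin neck to 18, aluminium barrel 20 mm diameter to 165 (black band from 153), then a tapering nozzle. Stands knob down in a caddy slot, leaning 30 degrees towards the caddy's -x side; its upper 90 mm stick out. Grip the barrel at z = 140 to 155 mm.
- caddy: grey block-shaped tool caddy, fixed, 79 mm (x) by 225 mm (y) by 96 mm high; origin at the centre of its underside, z up, -x side towards the robot. Three upright slots side by side at y = -75, 0, +75 mm, each 69 mm (x) by 28 mm (y), floor at z = 6 mm, open on top. One tool leans in each slot; which is where varies.
- screwdriver: screwdriver standing handle down in another slot, leaning the same way: 167 mm long; black handle 20 mm diameter, 122 mm long, thin 6 mm steel shaft above it. Origin: centre of the handle's lower end; z along its axis, upward. To be left alone.
- brush: brush standing handle down in another slot, leaning the same way: 162 mm long; wooden handle 20 mm diameter, 118 mm long, then a steel ferrule and a flat black tuft. Origin: centre of the handle's lower end; z along its axis, upward. To be left alone.
- rest: sloping tool rest, fixed: steel base 130 mm (x) by 85 mm (y) by 12 mm with two posts carrying the channel; origin at the centre of its underside, z up, front (-x side) towards the robot.
- channel: the rest's fixed aluminium channel, 105 mm long. Origin: middle of its floor at the stop plate, 30 mm above the table. z runs up the channel, 40 degrees from vertical, leaning to the rest's -x side; x points out of its floor (open side); y across. Floor is x = 0, walls at y = +-18 mm rise to x = 20 mm, the stop is z = 0 and reaches x = 35 mm. The pump lies home with its origin at x = 10 mm, z = 0.
- spool: reel of solder wire, 52 mm diameter, 40 mm high, standing between the caddy and the rest; origin at the centre of its underside. To be left alone.
- flux: brown glass jar of flux, 56 mm diameter, 60 mm high; origin at the centre of its underside. To be left alone.
- tape: paper tape roll lying flat, 90 mm outer diameter, 30 mm high; origin at the centre of its underside. To be left alone.
- phone: phone lying on the grey stone slab, 70 by 145 by 9 mm; origin at the centre of its underside. To be left alone.
- board: green circuit board, 70 by 100 by 6 mm; origin at the centre of its underside. To be left alone.
Things that resemble listed ones, but are neither listed nor needed, are in the scene too. What is shaped like the pump but purple or red is not meant. Leave any blue look-alike of the rest alone.

How it is judged (in metres and radians):
On the way:
1. the pump is pulled out: its knob end is lifted to the caddy's rim (height (world z) of pump above 0.09 m), for 0.05 s.
At the end, for the whole second after the job is handed in: the pump lies released and at rest in the channel, nozzle up, along it within 0.15 rad, its knob end between the walls, within 10 mm of the floor and 15 mm of the stop; the screwdriver and brush within 30 mm, the other loose things within 40 mm of where they started (x of pump in the frame of channel between 0.002 and 0.02 m and y of pump in the frame of channel between -0.016 and 0.016 m and z of pump in the frame of channel between -0.006 and 0.015 m and angle between the z axis of pump and the z axis of channel, either way round below 0.15 rad and angle between pump's own z axis and vertical below 1.2 rad and linear speed of pump below 0.03 m/s and contact force between pump and the fingers below 0.1 N and distance of each of screwdriver, brush from where it was at the start of the episode below 0.03 m and distance of each of spool, flux, tape, phone, board from where it was at the start of the episode below 0.04 m); the robot touches nothing.
It fails at once if the pump is dropped or thrown: it moves faster than 0.6 m/s with no finger on it (linear speed of pump above 0.6 m/s and contact force between pump and the fingers below 0.05 N).
It fails at once if the screwdriver or the brush is moved by more than 30 mm (distance of any of screwdriver, brush from where it was at the start of the episode above 0.03 m).
It fails at once if the spool, flux jar, tape, phone or circuit board is moved by more than 40 mm (distance of any of spool, flux, tape, phone, board from where it was at the start of the episode above 0.04 m).
It also fails if it takes over 45 s, if anything falls off the work surface, if the arm or the gripper's body presses on something with over 40 N, if the wrist force passes 120 N, or if a joint passes its speed limit or range.

## Working session

There is one attempt and no reset: what is moved stays moved. The work goes in short steps, Python scripts to look and compute and a shell command to move; the robot and the scene stay as the last step left them, time stands still between calls to the robot, and variables do not carry over. Pictures are saved under pics/ and viewed, at most 13 in all, crops included, and the job is handed in when it is done.

```bash
mkdir -p pics
python3 - <<'E'
from workcell import bot
import cv2
o=bot.get_obs();print(o)
for n in("scene","top"):
    cv2.imwrite(f"pics/{n}0.png",bot.camera(n)[:,:,::-1]);print(n,bot.camera_model(n))
E
```

```text
{'time': 0.0, 'q': array([-7.59761296e+01,  5.01025849e+00,  1.00337283e+01,  9.50990069e+01,
       -2.58355345e-03,  9.00009429e+01]), 'qd': array([ 0.02543019, -0.01323409, -0.02535253, -0.08843391, -0.02006936,
       -0.00919682]), 'joint_efforts': array([ 7.64872402e-04, -5.20379591e+01,  4.64813840e+01,  1.57606305e-02,
        1.04510193e-05, -3.04191616e-06]), 'ee_pos': array([ 0.13321789, -0.53341053,  0.24958462]), 'tcp_rot': array([-1.79924463e+02,  2.58479427e-03,  1.40229309e+01]), 'wrist_force': array([-0.26605324, -0.02247491,  0.62044153]), 'torque': array([-0.02136851,  0.00285229, -0.0623062 ]), 'grasp_force': 0.0, 'opening': 0.08542627639847249}
scene {'vertical_fov': 55.254127275367736, 'cx': 280.7923317701032, 'cy': 204.77485102935495, 'R': array([[ 0.75111254,  0.6601475 , -0.00593558],
       [ 0.56279648, -0.64499512, -0.51695399],
       [-0.3450943 ,  0.3849501 , -0.85599261]]), 't': array([-0.3637153 , -0.33758615,  1.24420452])}
top {'vertical_fov': 52.643269017504394, 'cx': 278.8733572940806, 'cy': 219.5152163910125, 'R': array([[ 0.00818884, -0.99987753,  0.01333637],
       [-0.99382435, -0.00961375, -0.11054748],
       [ 0.11066215, -0.01234875, -0.99378136]]), 't': array([-0.09845441,  0.53849784,  1.10231109])}
```

View pics/scene0.png

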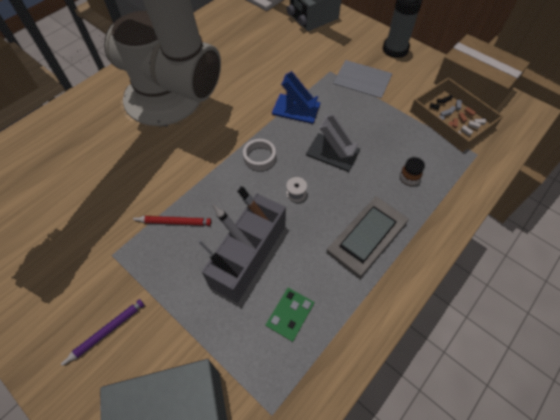

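View pics/top0.png

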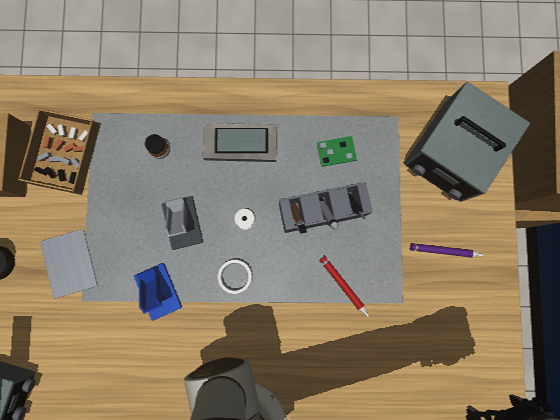

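The caddy is at about top (325,207) with brush left, pump in the middle and screwdriver right. The grey rest is at (182,222) and the spool at (245,218). I'll enlarge these areas.

Run:
```python
import cv2,numpy as np
t=cv2.imread('pics/top0.png');s=cv2.imread('pics/scene0.png')
def c(i,x,y,w,h,k):return cv2.resize(cv2.convertScaleAbs(i[y:y+h,x:x+w],alpha=1.6),(400,300),interpolation=cv2.INTER_CUBIC)
# each crop 100x75 -> x4
a=np.hstack([c(t,275,170,100,75,4),c(t,140,185,100,75,4)])
b=np.hstack([c(s,195,185,100,75,4),c(s,290,105,100,75,4)])
cv2.imwrite('pics/crop1.png',np.vstack([a,b]))
```

```text
(no output)
```

View pics/crop1.png

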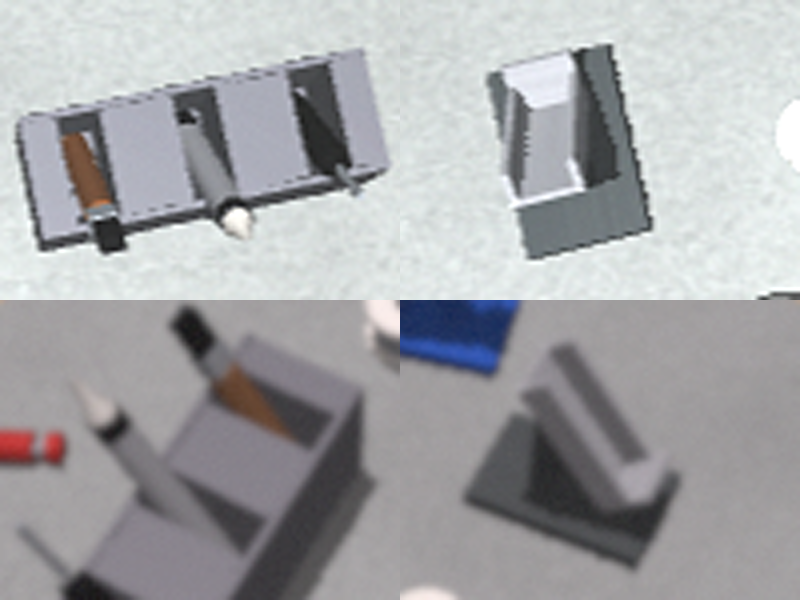

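The pump (grey barrel, white nozzle, black band) is in the middle slot. Its tip is at top (335,229) and scene (212,206). The grey rest's base corners are clear in the top view.

```bash
cat > h.py <<'E'
import numpy as np
from workcell import bot
def ray(n,p):
    m=bot.camera_model(n);f=210/np.tan(np.radians(m["vertical_fov"])/2)
    d=np.array([(p[0]-m["cx"])/f,(p[1]-m["cy"])/f,1]);R=m["R"]
    return -R.T@m["t"],R.T@d/np.linalg.norm(d)
def onz(n,p,z):
    c,d=ray(n,p);return c+d*(z-c[2])/d[2]
def tri(a,b):
    (c,d),(e,g)=ray("top",a),ray("scene",b)
    s=np.linalg.lstsq(np.c_[d,-g],e-c,rcond=None)[0]
    P,Q=c+d*s[0],e+g*s[1];return (P+Q)/2,np.linalg.norm(P-Q)
def T(x,y):return (275+x/4-.4,170+y/4-.4)
def TR(x,y):return (140+(x-400)/4-.4,185+y/4-.4)
def S(x,y):return (195+x/4-.4,185+(y-300)/4-.4)
def SR(x,y):return (290+(x-400)/4-.4,105+(y-300)/4-.4)
E
python3 - <<'E'
from h import *
np.set_printoptions(precision=4,suppress=True)
c=[onz("top",T(*p),.096) for p in((20,118),(362,50),(388,170),(40,240))]
print("caddy",np.array(c),np.mean(c,0));
print([np.linalg.norm(c[i]-c[(i+1)%4]) for i in range(4)])
v=c[0]-c[1]+c[3]-c[2];print("yaw",np.degrees(np.arctan2(-v[0],v[1])))
r=[onz("top",TR(*p),.012) for p in((487,75),(610,45),(652,228),(530,258))]
print("rest",np.array(r),np.mean(r,0));print([np.linalg.norm(r[i]-r[(i+1)%4]) for i in range(4)])
v=r[0]-r[3]+r[1]-r[2];print("yaw",np.degrees(np.arctan2(v[1],v[0])))
for a,b in(((240,236),(70,384)),((222,203),(110,425))):print("pump",tri(T(*a),S(*b)))
# channel upper end wall tops: left/right front corners; stop top corners
for n,a,b in(("endL",(512,207),(520,395)),("endR",(585,185),(568,345)),):print(n,tri(TR(*a),SR(*b)))
E
```

```text
caddy [[ 0.584  -0.0942  0.096 ]
 [ 0.63   -0.3115  0.096 ]
 [ 0.5532 -0.3269  0.096 ]
 [ 0.5068 -0.1074  0.096 ]] [ 0.5685 -0.21    0.096 ]
[np.float64(0.22210455716425162), np.float64(0.07835093940434637), np.float64(0.22434209911341008), np.float64(0.07833647594009575)]
yaw 11.948265308387656
rest [[0.5825 0.2255 0.012 ]
 [0.6039 0.1429 0.012 ]
 [0.4796 0.1109 0.012 ]
 [0.4588 0.1919 0.012 ]] [0.5312 0.1678 0.012 ]
[np.float64(0.08533839614377293), np.float64(0.12834681412675106), np.float64(0.08370555746356674), np.float64(0.12814308379049583)]
yaw 14.803330843194658
pump (array([ 0.5005, -0.2262,  0.1724]), np.float64(0.010330516035002629))
pump (array([ 0.5217, -0.2204,  0.1467]), np.float64(0.013356868745451243))
endL (array([0.4814, 0.1846, 0.0535]), np.float64(0.026083502926384384))
endR (array([0.5087, 0.1402, 0.1476]), np.float64(0.03215641213303559))
```

Run:
```python
from h import *
np.set_printoptions(precision=4,suppress=True)
def fr(c,yaw,p):
    a=np.radians(yaw);R=np.array([[np.cos(a),-np.sin(a),0],[np.sin(a),np.cos(a),0],[0,0,1]]);return R.T@(p-np.r_[c,0])
C=[.5685,-.21];Rr=[.5312,.1678]
for n,p,z in(("tip",(240,236),.18),("bandc",(222,204),.1487),("bandL",(209,208),.1487),("bandR",(235,198),.1487)):
    print(n,1e3*fr(C,11.95,onz("top",T(*p),z)))
for n,p,z in(("stop/floor",(525,108),.03),("stop/floor",(570,100),.03),("stoptopL",(500,72),.0525),("stoptopR",(575,50),.0525),
  ("wallendL",(515,207),.1233),("wallendR",(583,187),.1233),("floorendL",(522,196),.1104),("floorendR",(570,186),.1104)):
    print(n,1e3*fr(Rr,14.8,onz("top",TR(*p),z)))
import cv2
t=cv2.imread('pics/top0.png')
A=cv2.resize(cv2.convertScaleAbs(t[190:255,155:210],alpha=2.0),None,fx=9,fy=9,interpolation=cv2.INTER_CUBIC)
cv2.imwrite('pics/rest9.png',A)
```

```text
tip [-66.5072   2.985  180.    ]
bandc [-43.759    4.4396 148.7   ]
bandL [-44.5713  12.5796 148.7   ]
bandR [-41.7699  -3.9628 148.7   ]
stop/floor [32.6107 19.0592 30.    ]
stop/floor [ 30.5057 -11.1305  30.    ]
stoptopL [55.6299 25.073  52.5   ]
stoptopR [ 57.8291 -25.6433  52.5   ]
wallendL [-42.3832  19.3682 123.3   ]
wallendR [-40.6543 -23.2741 123.3   ]
floorendL [-35.1483  16.573  110.4   ]
floorendR [-36.387  -13.3497 110.4   ]
```

View pics/rest9.png

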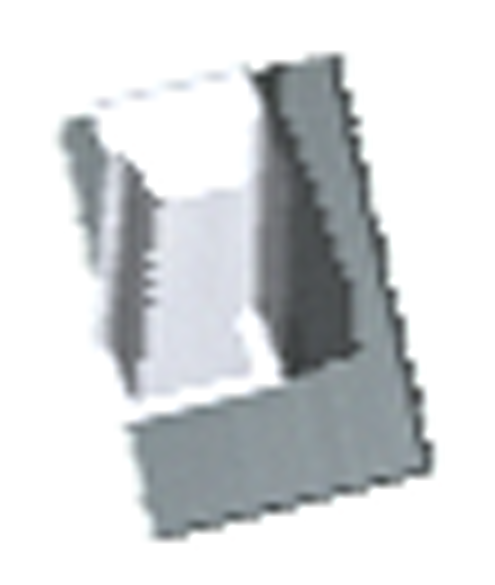

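The enlarged rest shows the stop plate at the far (+x) end, and the floor meeting it about 31 mm from the rest's centre. The pump should come in from the far/top side. I'll go above the caddy now with the gripper half open.

```bash
python3 -m crank '[[[1,0.76,0,0,0,0],[1,0.76,0,0,0,0],[1,0.76,0,0,0,0],[1,0.76,0,0,0,0],[1,0.76,0,0,0,0],[1,0.76,0,0,0,0],[1,0.76,0,0,0,0],[1,0.76,0,0,0,0],[1,0.76,0,0,0,0],[1,0.76,0,0,0,0],[1,0.76,0,0,0,0],[1,0.76,0,0,0,0],[1,0.76,0,0,0,0],[1,0.76,0,0,0,0],[1,0.76,0,0,0,0],[1,0.76,0,0,0,0],[1,0.76,0,0,0,0],[1,0.76,0,0,0,0],[1,0.76,0,0,0,0],[1,0.76,0,0,0,0]]]' 0.5 40
python3 -m crank '[[[0.3,0.3,0,-0.15,0.57,-0.06],[0.3,0.3,0,-0.12,0.57,-0.06],[0.3,0.3,0,-0.12,0.57,-0.06],[0.1,0.1,0,-0.12,0.57,-0.06],[0,0,0,-0.12,0.57,-0.06],[0,0,0,0,0,0],[0,0,0,0,0,0],[0,0,0,0,0,0]]]'
python3 - <<'E'
from workcell import bot
import cv2
print(bot.get_obs()["q"])
cv2.imwrite("pics/w1.png",cv2.convertScaleAbs(bot.camera("wrist")[:,:,::-1],alpha=1.5))
E
```

```text
time: 1.77
ee_pos: [0.5341, -0.2286, 0.2499]
tcp_rot: [-180.0, 0.0, 14.0]
wrist_force: [0.2, -1.2, 0.2]
opening: 0.0425
grasp_force: 0.0
time: 2.43
ee_pos: [0.5533, -0.2098, 0.2503]
tcp_rot: [-179.8, 19.9, 12.0]
wrist_force: [-0.4, -0.2, 1.2]
opening: 0.0425
grasp_force: 0.0
[-16.62767784  29.43074679  37.87744051 116.20733018  -9.23361856
 152.84894064]
```

View pics/w1.png

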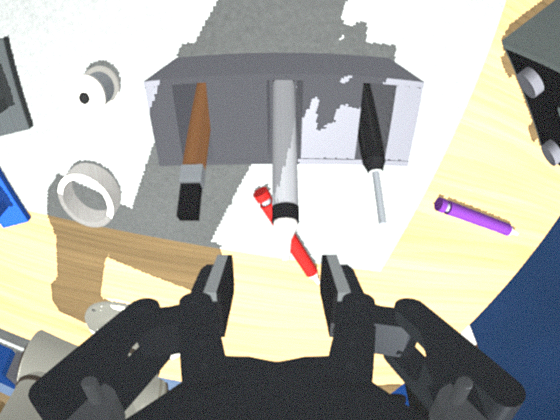

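The wrist view shows the pump's band at (286,212), nearly midway between the fingers. Joint 6 is at 153, which would run past its limit at the rest, so I'll make the equivalent half turn now.

```bash
python3 - <<'E'
from h import *
m=bot.camera_model("wrist");f=210/np.tan(np.radians(m["vertical_fov"])/2)
a=np.radians(11.95);R2=np.array([[np.cos(a),-np.sin(a),0],[np.sin(a),np.cos(a),0],[0,0,1]])
for p,z in(((286,212),.152),((274,212),.1487),((298,212),.1487),((288,228),.165),((147,80),.096),((421,80),.096),((161,163),.096),((408,163),.096)):
    v=np.array([p[0]-m["cx"],p[1]-m["cy"]]);r=np.hypot(*v);th=r/f
    d=m["R"].T@np.r_[np.sin(th)*v/r,np.cos(th)];c=-m["R"].T@m["t"]
    X=c+d*(z-c[2])/d[2];print(p,X.round(4),(1e3*R2.T@(X-[.5685,-.21,0])).round(1))
E
python3 -m crank '[[[0,0,0,0.335,0.071,0.94],[0,0,0,0.335,0.071,0.94],[0,0,0,0.335,0.071,0.94],[0,0,0,0.335,0.071,0.94],[0,0,0,0.335,0.071,0.94],[0,0,0,0.335,0.071,0.94],[0,0,0,0.335,0.071,0.94],[0,0,0,0.335,0.071,0.94],[0,0,0,0.335,0.071,0.94],[0,0,0,0.335,0.071,0.94],[0,0,0,0.335,0.071,0.94],[0,0,0,0.335,0.071,0.94],[0,0,0,0.335,0.071,0.94],[0,0,0,0.335,0.071,0.94],[0,0,0,0.335,0.071,0.94],[0,0,0,0.335,0.071,0.94],[0,0,0,0.335,0.071,0.94],[0,0,0,0.335,0.071,0.94],[0,0,0,0.335,0.071,0.94],[0,0,0,0.335,0.071,0.94]]]'
python3 -m crank '[[[0,0,0,0.335,0.071,0.94],[0,0,0,0.335,0.071,0.94],[0,0,0,0.335,0.071,0.94],[0,0,0,0.335,0.071,0.94],[0,0,0,0.335,0.071,0.94],[0,0,0,0.335,0.071,0.94],[0,0,0,0.06,0.01,0.17],[0,0,0,0,0,0],[0,0,0,0,0,0]]]'; python3 -c "
from workcell import bot;print(bot.get_obs()['q'])"
```

```text
(286, 212) [ 0.5219 -0.224   0.152 ] [-48.5  -4.1 152. ]
(274, 212) [ 0.5175 -0.2159  0.1487] [-51.1   4.8 148.7]
(298, 212) [ 0.5212 -0.2335  0.1487] [-51.1 -13.2 148.7]
(288, 228) [ 0.5179 -0.2261  0.165 ] [-52.8  -5.3 165. ]
(147, 80) [ 0.5856 -0.0984  0.096 ] [ 39.9 105.6  96. ]
(421, 80) [ 0.6322 -0.3115  0.096 ] [  41.3 -112.5   96. ]
(161, 163) [ 0.5103 -0.1136  0.096 ] [-37.  106.4  96. ]
(408, 163) [ 0.557  -0.3307  0.096 ] [ -36.2 -115.7   96. ]
time: 4.15
ee_pos: [0.5525, -0.21, 0.2522]
tcp_rot: [-166.2, -14.5, 148.1]
wrist_force: [0.1, 0.2, 1.7]
opening: 0.0424
grasp_force: 0.0
time: 4.9
ee_pos: [0.5529, -0.2098, 0.2513]
tcp_rot: [-179.7, -19.8, -168.2]
wrist_force: [-1.0, 0.9, -0.2]
opening: 0.0427
grasp_force: 0.0
[-16.51880622  29.06228213  37.51189449 115.93988246  -9.51056159
 -26.92667766]
```

```bash
python3 -m crank '[[[0.5,-0.18,0,0,0,0],[-0.2,-0.043,-0.567,0,0,0],[-0.2,-0.043,-0.567,0,0,0],[-0.2,-0.043,-0.567,0,0,0],[-0.2,-0.043,-0.567,0,0,0],[-0.2,-0.043,-0.567,0,0,0],[-0.2,-0.043,-0.567,0,0,0],[-0.2,-0.043,-0.567,0,0,0],[-0.2,-0.043,-0.567,0,0,0],[-0.2,-0.043,-0.567,0,0,0],[-0.2,-0.043,-0.567,0,0,0],[0,0,0,0,0,0],[0,0,0,0,0,0]]]'
python3 - <<'E'
from workcell import bot
import cv2,numpy as np
a=cv2.convertScaleAbs(bot.camera("wrist")[:,:,::-1],alpha=1.3)[80:380,80:480]
s=cv2.convertScaleAbs(bot.camera("scene")[150:300,150:350,::-1],alpha=1.5)
cv2.imwrite("pics/w2.png",np.hstack([a,cv2.resize(s,(400,300),interpolation=cv2.INTER_CUBIC)]))
E
```

```text
time: 5.98
ee_pos: [0.5229, -0.2218, 0.1371]
tcp_rot: [-179.8, -20.0, -168.0]
wrist_force: [-0.1, -1.1, 0.9]
opening: 0.0431
grasp_force: 0.0
```

View pics/w2.png

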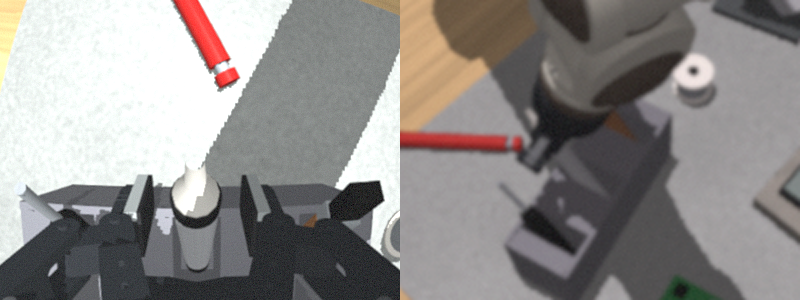

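The pump sits centred between the open fingers, at (195,200) in the left half. I'll close on it and pull along its axis.

```bash
python3 -m crank '[[[0,0,0,0,0,0],[0,0,0,0,0,0],[0,0,0,0,0,0],[0,0,0,0,0,0],[0,0,0,0,0,0],[0,0,0,0,0,0],[0,0,0,0,0,0],[0,0,0,0,0,0]]]' 0 40
python3 -m crank '[[[-0.18,-0.04,0.32,0,0,0],[-0.18,-0.04,0.32,0,0,0],[-0.18,-0.04,0.32,0,0,0],[-0.18,-0.04,0.32,0,0,0]]]'
```

```text
time: 6.75
ee_pos: [0.5234, -0.2219, 0.1372]
tcp_rot: [-179.8, -19.9, -167.9]
wrist_force: [-0.1, -0.5, 4.6]
opening: 0.0186
grasp_force: 39.2
time: 7.08
ee_pos: [0.5085, -0.2251, 0.1633]
tcp_rot: [-179.9, -19.9, -167.9]
wrist_force: [1.7, 0.7, -0.9]
opening: 0.0189
grasp_force: 39.1
```

```bash
python3 -m crank '[[[-0.3,-0.065,0.54,0,0,0],[-0.3,-0.065,0.54,0,0,0],[-0.3,-0.065,0.54,0,0,0],[-0.3,-0.065,0.54,0,0,0],[-0.3,-0.065,0.54,0,0,0],[-0.3,-0.065,0.54,0,0,0],[-0.3,-0.065,0.54,0,0,0],[-0.3,-0.065,0.54,0,0,0],[0,0,0.7,0,0,0],[0,0,0.8,0,0,0],[0,0,0.8,0,0,0],[0,0,0.8,0,0,0],[0,0,0.5,0,0,0],[0,0,0,0,0,0],[0,0,0,0,0,0]]]'
python3 - <<'E'
from workcell import bot
import cv2,numpy as np
print(bot.get_obs()["q"])
a=cv2.convertScaleAbs(bot.camera("top")[:,:,::-1],alpha=1.6)[130:280,240:440]
s=cv2.convertScaleAbs(bot.camera("scene")[90:290,150:350,::-1],alpha=1.5)
cv2.imwrite("pics/w3.png",np.hstack([cv2.resize(a,(400,300)),cv2.resize(s,(300,300))]))
E
```

```text
time: 8.33
ee_pos: [0.4609, -0.2356, 0.3212]
tcp_rot: [-179.8, -19.9, -167.9]
wrist_force: [-0.1, 0.4, -1.2]
opening: 0.019
grasp_force: 39.2
[-21.44922061  18.61556572  31.55995353 119.65001046 -10.99366458
 -31.93956539]
```

View pics/w3.png

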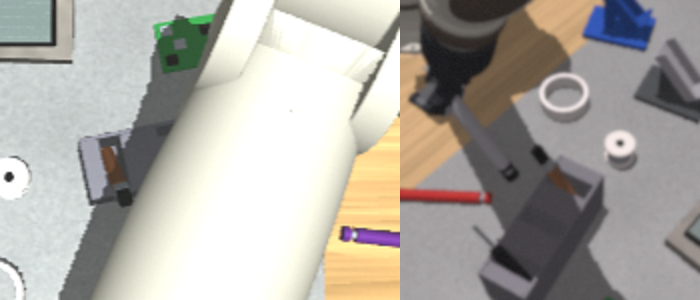

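The pump is out, held at about 30°, with its knob at scene (223,205). I'll carry it over the rest and turn it to the channel's angle.

```bash
python3 -m crank '[[[0.14,1,-0.05,0.017,-0.071,0.021],[0.14,1,-0.05,0.017,-0.071,0.021],[0.14,1,-0.05,0.017,-0.071,0.021],[0.14,1,-0.05,0.017,-0.071,0.021],[0.14,1,-0.05,0.017,-0.071,0.021],[0.14,1,-0.05,0.017,-0.071,0.021],[0.14,1,-0.05,0.017,-0.071,0.021],[0.14,1,-0.05,0.017,-0.071,0.021],[0.14,1,-0.05,0.017,-0.071,0.021],[0.14,1,-0.05,0.017,-0.071,0.021],[0.14,1,-0.05,0.017,-0.071,0.021],[0.14,1,-0.05,0.017,-0.071,0.021],[0.14,1,-0.05,0.017,-0.071,0.021],[0.14,1,-0.05,0.017,-0.071,0.021],[0.14,1,-0.05,0.017,-0.071,0.021],[0.14,1,-0.05,0.017,-0.071,0.021],[0.14,1,-0.05,0.017,-0.071,0.021],[0.14,1,-0.05,0.017,-0.071,0.021],[0.14,1,-0.05,0.017,-0.071,0.021],[0.14,1,-0.05,0.017,-0.071,0.021]]]'
python3 -m crank '[[[0,0,-0.8,0,0,0],[0,0,-0.8,0,0,0],[0,0,-0.8,0,0,0],[0,0,-0.6,0,0,0],[0,0,0,0,0,0],[0,0,0,0,0,0],[0,0,0,0,0,0]]]'
python3 - <<'E'
from h import *
import cv2
o=bot.get_obs();print(o["q"])
a=cv2.convertScaleAbs(bot.camera("top")[:,:,::-1],alpha=1.6)[185:260,140:240]
s=cv2.convertScaleAbs(bot.camera("scene")[75:175,270:370,::-1],alpha=1.5)
cv2.imwrite("pics/w4.png",np.hstack([cv2.resize(a,(400,300)),cv2.resize(s,(400,400))[:300]]))
def proj(n,X):
    m=bot.camera_model(n);f=210/np.tan(np.radians(m["vertical_fov"])/2);c=m["R"]@X+m["t"];return c[:2]/c[2]*f+[m["cx"],m["cy"]]
a=np.radians(14.8);ax=np.array([-.643*np.cos(a),-.643*np.sin(a),.766]);p=o["ee_pos"]-.147*ax
print(p,"scene crop",(proj("scene",p)-[270,75])*4+[400,0],"knob scene0",proj("scene",np.array([.5328,-.2204,.1939])))
E
```

```text
time: 10.1
ee_pos: [0.5166, 0.1655, 0.2999]
tcp_rot: [-179.8, -10.0, -165.0]
wrist_force: [0.1, -1.1, -0.4]
opening: 0.0186
grasp_force: 39.3
time: 10.68
ee_pos: [0.5168, 0.1645, 0.2414]
tcp_rot: [-179.8, -9.9, -165.0]
wrist_force: [0.2, -0.0, -1.3]
opening: 0.0189
grasp_force: 39.3
[ 17.52234692  13.57357948  18.12975627 104.45563899   0.2746344
   2.5047489 ]
[0.60818561 0.18865024 0.1287739 ] scene crop [792.38179958 223.54424832] knob scene0 [226.18747773 206.85226393]
```

View pics/w4.png

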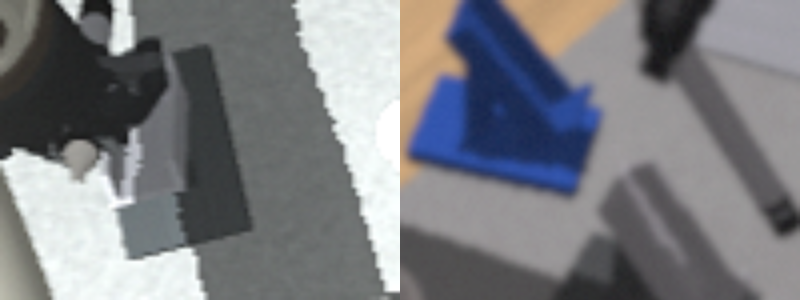

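The knob shows at (785,228) in the right half against a predicted (792,223), so the held pose is as modelled. I'll go down to just above the channel.

```bash
python3 -m crank '[[[-0.207,-0.058,-0.533,0,0,0],[-0.207,-0.058,-0.533,0,0,0],[-0.207,-0.058,-0.533,0,0,0],[-0.207,-0.058,-0.533,0,0,0],[-0.207,-0.058,-0.533,0,0,0],[-0.207,-0.058,-0.533,0,0,0],[0,0,0,0,0,0],[0,0,0,0,0,0]]]'
python3 - <<'E'
from h import *
import cv2
a=cv2.convertScaleAbs(bot.camera("top")[:,:,::-1],alpha=2)[190:250,150:230]
s=cv2.convertScaleAbs(bot.camera("scene")[105:165,300:380,::-1],alpha=1.8)
cv2.imwrite("pics/w5.png",np.hstack([cv2.resize(a,(400,300)),cv2.resize(s,(400,300),interpolation=cv2.INTER_CUBIC)]))
E
```

```text
time: 11.45
ee_pos: [0.492, 0.1576, 0.1774]
tcp_rot: [-179.8, -9.9, -165.0]
wrist_force: [-0.3, 0.5, 0.2]
opening: 0.0189
grasp_force: 39.3
```

View pics/w5.png

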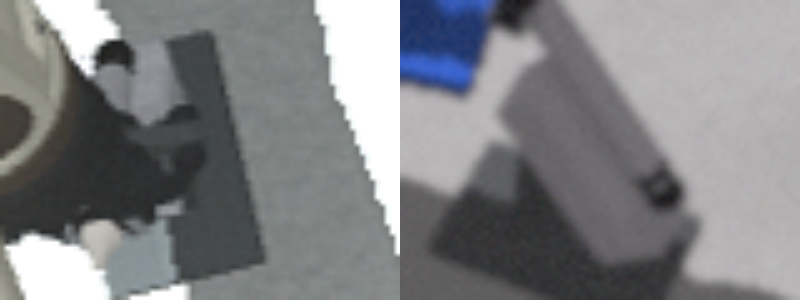

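The knob shows at (114,57) in the top crop, slightly left of the channel's centre. I'll compute the lateral offset.

Run:
```python
from h import *
import cv2
a=np.radians(14.8);R2=np.array([[np.cos(a),-np.sin(a),0],[np.sin(a),np.cos(a),0],[0,0,1]])
for p in((95,57),(133,57),(114,57),(114,42)):
  X=onz("top",(150+p[0]/5-.4,190+p[1]/5-.4),.070);print(p,(1e3*R2.T@(X-[.5312,.1678,0])).round(1))
i=bot.camera("top")[:,:,::-1]
cv2.imwrite("pics/w6.png",cv2.resize(cv2.convertScaleAbs(i[192:232,158:198],alpha=1.5),(600,600),interpolation=cv2.INTER_NEAREST))
```

```text
(95, 57) [53.5 10.5 70. ]
(133, 57) [48.7 -8.5 70. ]
(114, 57) [51.1  1.  70. ]
(114, 42) [58.7 -0.7 70. ]
```

View pics/w6.png

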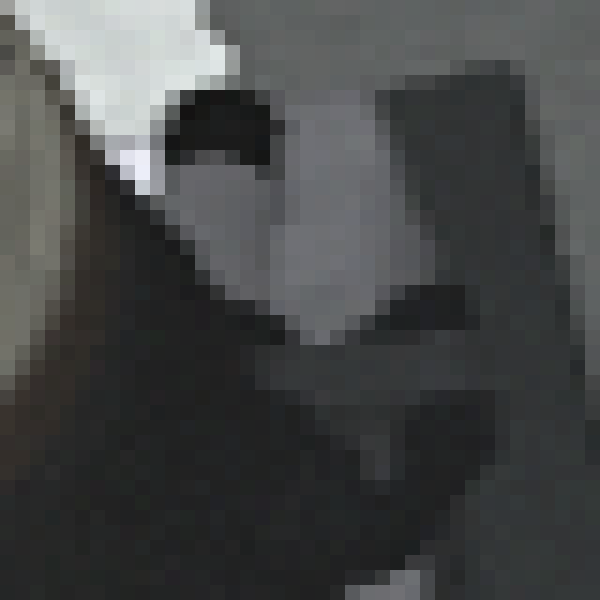

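The knob is within about 2 mm of the channel's centreline. I'll lower it slowly onto the floor along the floor normal.

```bash
python3 -m crank '[[[-0.12,-0.032,-0.105,0,0,0],[-0.12,-0.032,-0.105,0,0,0],[-0.12,-0.032,-0.105,0,0,0],[-0.12,-0.032,-0.105,0,0,0],[-0.12,-0.032,-0.105,0,0,0],[-0.12,-0.032,-0.105,0,0,0],[-0.12,-0.032,-0.105,0,0,0],[-0.12,-0.032,-0.105,0,0,0],[0,0,0,0,0,0],[0,0,0,0,0,0]]]'
python3 -m crank '[[[-0.075,-0.02,-0.064,0,0,0],[0,0,0,0,0,0],[0,0,0,0,0,0]]]'
```

```text
time: 12.43
ee_pos: [0.4727, 0.1525, 0.1601]
tcp_rot: [-179.8, -9.9, -165.0]
wrist_force: [0.2, -0.2, -1.3]
opening: 0.019
grasp_force: 39.3
time: 12.68
ee_pos: [0.4713, 0.1521, 0.1588]
tcp_rot: [-179.8, -9.9, -165.0]
wrist_force: [0.4, -0.7, -1.1]
opening: 0.0186
grasp_force: 39.3
```

```bash
for i in 1 2; do python3 -m crank '[[[-0.056,-0.015,-0.048,0,0,0],[0,0,0,0,0,0],[0,0,0,0,0,0]]]' | grep -E "pos|wrist"; done
```

```text
ee_pos: [0.4704, 0.1519, 0.158]
wrist_force: [0.3, -0.0, -0.1]
ee_pos: [0.4696, 0.1517, 0.1574]
wrist_force: [2.9, 0.7, 3.2]
```

Contact with the floor. Now I'll slide it down the channel towards the stop.

```bash
for i in 1 2 3; do python3 -m crank '[[[0.062,0.016,-0.077,0,0,0],[0.062,0.016,-0.077,0,0,0],[0,0,0,0,0,0]]]' | grep -E "pos|wrist"; done
```

```text
ee_pos: [0.4722, 0.1523, 0.1541]
wrist_force: [3.3, 1.3, 5.1]
ee_pos: [0.4747, 0.153, 0.1511]
wrist_force: [4.3, 0.8, 4.6]
ee_pos: [0.4771, 0.1536, 0.1483]
wrist_force: [3.2, 1.0, 6.3]
```

```bash
for i in 1 2 3; do python3 -m crank '[[[0.062,0.016,-0.077,0,0,0],[0,0,0,0,0,0],[0,0,0,0,0,0]]]' | grep -E "pos|wrist"; done
```

```text
ee_pos: [0.4772, 0.1536, 0.1482]
wrist_force: [-6.3, -2.2, 18.7]
ee_pos: [0.4773, 0.1536, 0.1481]
wrist_force: [-14.8, -3.2, 31.5]
ee_pos: [0.4784, 0.1539, 0.1469]
wrist_force: [-16.4, -4.0, 35.0]
```

Stopped at the predicted home pose. I'll relax the push, release and look.

```bash
python3 -m crank '[[[-0.062,-0.016,0.077,0,0,0],[-0.062,-0.016,0.077,0,0,0],[-0.04,-0.01,0.05,0,0,0],[0,0,0,0,0,0],[0,0,0,0,0,0]]]' | grep -E "pos|wrist"
python3 -m crank '[[[0,0,0,0,0,0],[0,0,0,0,0,0],[0,0,0,0,0,0],[0,0,0,0,0,0],[0,0,0,0,0,0],[0,0,0,0,0,0]]]' 0.45
python3 - <<'E'
from h import *
import cv2
a=cv2.convertScaleAbs(bot.camera("wrist")[:,:,::-1],alpha=1.4)[80:380,80:480]
s=cv2.convertScaleAbs(bot.camera("scene")[105:165,300:380,::-1],alpha=1.8)
cv2.imwrite("pics/w7.png",np.hstack([a,cv2.resize(s,(400,300),interpolation=cv2.INTER_CUBIC)]))
E
```

```text
ee_pos: [0.4775, 0.1537, 0.1474]
wrist_force: [3.9, 1.0, 4.5]
time: 15.6
ee_pos: [0.4768, 0.1535, 0.1469]
tcp_rot: [-179.8, -9.9, -165.0]
wrist_force: [0.5, 0.7, -0.2]
opening: 0.0383
grasp_force: 0.0
```

View pics/w7.png

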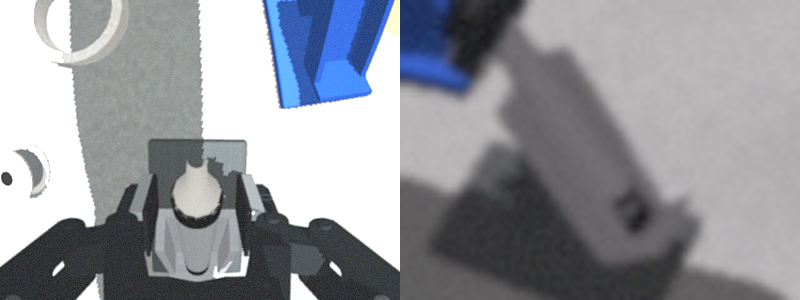

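The pump lies along the channel with its knob at the stop (scene crop (632,210)), and the fingers are clear on both sides. I'll retreat along the tool axis.

```bash
python3 -m crank '[[[0.053,0.014,0.31,0,0,0],[0.053,0.014,0.31,0,0,0],[0.106,0.028,0.62,0,0,0],[0.106,0.028,0.62,0,0,0],[0.106,0.028,0.62,0,0,0],[0.106,0.028,0.62,0,0,0],[0.106,0.028,0.62,0,0,0],[0.106,0.028,0.62,0,0,0],[0.106,0.028,0.62,0,0,0],[0.106,0.028,0.62,0,0,0],[0,0,0,0,0,0],[0,0,0,0,0,0],[0,0,0,0,0,0],[0,0,0,0,0,0]]]'
python3 - <<'E'
from h import *
import cv2
w=cv2.convertScaleAbs(bot.camera("wrist")[:,:,::-1],alpha=1.3)[80:380,80:480]
s=cv2.convertScaleAbs(bot.camera("scene")[90:315,170:470,::-1],alpha=1.8)
cv2.imwrite("pics/w8.png",np.hstack([w,cv2.resize(s,(400,300),interpolation=cv2.INTER_CUBIC)]))
E
```

```text
time: 16.87
ee_pos: [0.4958, 0.1585, 0.258]
tcp_rot: [-179.8, -10.0, -165.0]
wrist_force: [-1.3, -1.3, -0.6]
opening: 0.0383
grasp_force: 0.0
```

View pics/w8.png

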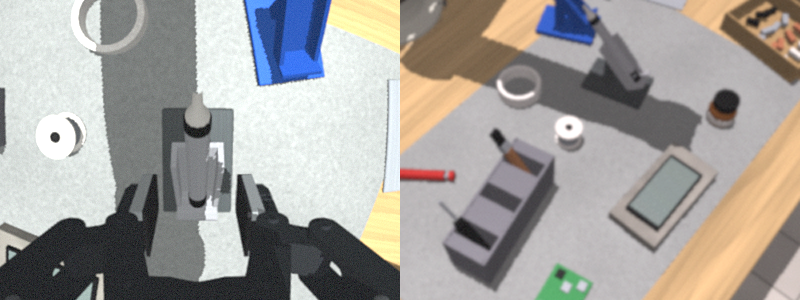

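The pump lies centred in the channel, nozzle up at (197,105) and knob at the stop (197,205). The other things are where they were and the gripper is clear.

```bash
python3 -c "
from workcell import bot;print(bot.job_done())"
```

```text
the job is handed in; nothing more can be done
None
```

The pump is out of the caddy and lies released in the sloping rest, nozzle up with its knob against the stop; the last pictures show nothing else moved, and the job is handed in (no verdict was returned).

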